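Tip a drained food tray onto its base and push it to the backstop

ROBOT

A 6-joint arm with a two-finger parallel gripper is mounted at the origin on a cart in front of the work surface, level with it; the furniture and walls round the work are solid. World frame = base frame: x ahead of the robot, y to its left, z up, the work surface at z = 0. Lengths are in m, angles in rad, forces in N, time in s.
With the tool pointing down it reaches from about 0.325 to 0.925 m from the base axis. Payload 3.1 kg.
Tool frame: the origin (TCP) lies on the centre line of the jaws, within the pads' length; the fingertips stand 22 mm ahead of it and the grasp point (between the pads) lies 3 mm ahead of it; x points along the fingers, y is the direction in which the jaws open and shut, and the axes are right-handed (so a half turn about x gives the same grasp; the last joint's range is limited). The gripper opens to 85 mm and grips with 20 to 120 N. Pads are 22 mm wide; open, the fingers measure 114 mm over their backs; the gripper's body (76 mm by 85 mm) begins 54 mm behind the grasp point. The pads swing forward as they close: fully open they stand 13 mm farther back than shut.
Start: joints at [-1.224, 0.217, 1.613, -0, 1.311, -0.112], TCP at [0.277, -0.56, 0.253] pointing down, gripper open.
Joint ranges: [-2.75, 2.75], [-0.78, 2.1], [0.31, 2.55], [-1.13, 4.27], [0.13, 2.63], [-2.58, 2.58]. Speed limits (rad/s): [2.79, 2.79, 3.14, 3.14, 3.14, 3.14].

INTERFACE

Orientations are given as a rotation vector (axis times angle).
In Python, from rig import ctrl gives the robot as it stands. The module is installed in compiled form; this text tells all that it offers.
- The arm moves only by the tool jog_arm, never from a script. Its argument "increments" is a list of rows, each a list of 2 entries, a list of its own where there are three numbers: the shift along the tool's x, y, z in mm, then the turn about the tool's x in rad. A call has 1 to 5 rows; each row shifts and turns the pose as measured when the row begins, along the tool's axes as they then stand; what a row does not reach is not made up. A row lasts 1/12 s, in which the tool goes at most 41.7 mm and 7.16 degrees, less where a joint would pass 70% of its speed; a pose out of reach is approached as far as the arm can. A call is refused whole if a number of a shift passes 41.7 or a number of a turn 0.125, either way. A call with a gripper value outside its range is refused whole. "grip" is the finger opening in mm, from 0 to 85.4, set as the call begins (left out, the last holds). The fingers move at their own pace and stop on an object; the grip force is fixed at half the most. Time passes only in rows, so rows that do not move let the fingers close. It gives the time, the measured TCP pose, the force and the opening at its end, in the units of the state.
- ctrl.get_obs(): the state, without advancing time (a new reading comes with each control period).
- ctrl.capture(name): name is "side" or "top" or "wrist"; returns (picture, depth): 480x640x3 uint8, red, green, blue; 480x640 float32, m along the optical axis (not along the pixel's ray), 0 where there is no reading.
- ctrl.get_calibration(name): a dict with "vertical_fov" (degrees; the focal length in pixels is half the picture's height over the tangent of half this angle, whatever the lens; pixels are square), "cx", "cy" (the principal point, pixels), "k1" (the pictures are not rectified: a ray, as slopes to the right and down, at radius r is drawn at 1 + k1 r^2 times it, then the intrinsics apply), "T" (4x4, takes a point from camera to world coordinates). Camera axes: x right, y down, z forward; pixel columns grow to the right and rows downward; lengths in m; the calibration is good to about 2 mm. A picture is of the moment at which its call begins: read the wrist's pose just before it. get_calibration takes no time and is no camera call; for the wrist camera it gives the pose at the moment of the call.
- ctrl.sign_off(): hands the job in, once; it reports no verdict.
Trained networks look in the newest picture that a camera, given by its name, has taken for a name from the list of things; names that differ only in an ending like _2 or _b are one class to them, and where a whole thing is asked for, a point or a joint stands for the part that bears it (a point fixed in the world has none). Each returns a list of dicts, best first, with "conf" (0 to 1); they miss things now and then, are a little off and sometimes report something else, mostly with a low value. They report only what shows in the picture. A call takes as long as a camera call.
- ctrl.search_frame(thing, camera): "uv" ([column, row] in pixels, amid what is visible of it).
- ctrl.masks_of(thing, camera): "pixels" (480x640 bool, what is visible of it) and "uv" ([column, row] in pixels, amid what is visible of it).
The state is a dict: "time": time; "joint_pos": joint angles; "qd": joint speeds; "joint_torque": joint torques, N m; "tool_pos": TCP position; "orientation": TCP orientation; "contact_force": force on the tool from outside, world axes, zero at the start; "wrist_torque": the same for the moment, N m; "gripper_width": finger opening in m.
Only numpy, scipy, OpenCV 4.12 (cv2) and the standard library are available. Lean on these libraries where they do the work, as an engineer would, in place of code of your own. Each camera call takes 0.05 s, during which the arm holds its last target.

TASK

The white food tray has drained, standing on its long side and leaning on the low steel rail. Push its top edge away from the rail so that it tips over onto its base, open side up, then push it along the table until its long side is flush against the blue backstop, about in front of the backstop's middle. Only push it, gently: do not pinch or lift the tray, leave the things around it where they are, and leave the tray at rest.

Things in the scene. Friction and masses are not known exactly. Their poses are not given: they have to be found in the camera images.
- tray: Empty white food tray, 206 (its x) x 255 (its y) x 66 mm (its z), 0.14 kg, walls 12 mm thick, rim 8 mm wider from 54 to 66 mm above its underside. Origin: centre of its underside; z out of the open top; +x to the long side on top at the start. It stands on its -x long side, y level, leaning 32 degrees from upright onto the rail, open side towards the rail.
- tray_top_edge (a point): Outer corner of the rim, middle of the +x long side (x 103, y 0, z 66 mm in the tray's frame). At the start the top edge, 175 mm up. Pushed level, with light force, it rises to 206 mm; the tray may pause almost upright and falls onto its base once the edge has gone some 160 mm. In the end this side lies along the backstop.
- tray_foot_edge (a point): Rim of the -x long side, middle (x -103, y 0, z 66 mm in the tray's frame): at the start the edge it stands on, with 50 mm of clear table to the rail's rod. Once tipped it lies 66 mm above the table, about 50 mm farther from the rail: there the tray is pushed on towards the backstop; it slides easily. Against the backstop it is rigid.
- tray_base_edge (a point): Middle of the edge of the tray's underside at its -x long side (x -85, y 0, z 0 in the tray's frame), over which it tips.
- rail: Fixed draining rail: a 12 mm steel rod 300 mm long, level along its y, 96 mm high over all, on two legs and a dark foot plate. The frame's origin lies on the table 210 mm in front of the rod (rod at x -210 mm); +x is level and points from the rail towards the backstop, the way the tray is tipped.
- rail_mid (a point): Middle of the rail's rod, on its axis, 90 mm above the table.
- backstop: Fixed blue steel backstop, an upright plate 300 mm long (its y) and 85 mm high, gussets behind. Origin: foot of the middle of its face, at table height; +x points into the plate, away from the tray, so its face is the plane x = 0; it is square to the rail within about 7 degrees.
- steel_scoop: Stainless scoop lying behind the rail, 60 x 206 x 32 mm, handle along +y; origin under its centre. Leave alone.
- tie_tub: Small white round tub, 70 mm across and 45 mm high, behind the backstop; origin under its centre. Leave alone.
- date_stamp: Black hand stamp standing behind the backstop, 35 x 46 x 100 mm; origin under its centre. Leave alone.
- label_roll: White label roll lying flat on the right, 92 mm across, 52 mm high; origin under its centre. Leave alone.
- scissors: Kitchen shears lying on the left, 69 x 224 x 8 mm, blades towards -y; origin under the centre. Leave alone.
- tally_counter: White tally counter on the right, 68 x 55 x 24 mm; origin underneath. Leave alone.

How it is judged:
By the outcome, as a careful person would: the job done as asked, in the order asked, and still so for the second after the job is handed in, with the robot touching nothing.
It also fails if it takes over 64 s, if anything falls off the work surface, if the arm or the gripper's body presses on something with over 40 N, if the wrist force passes 120 N, or if a joint passes its speed limit or range.

## Working session

There is one attempt and no reset: what is moved stays moved. The work goes in short steps, Python scripts to look and compute and a tool call to move; the robot and the scene stay as the last step left them, time stands still between calls to the robot, and variables do not carry over. Pictures are saved under pics/ and viewed, and the job is handed in when it is done.

Besides the shell and the picture viewer there is one more tool, called after "Request:" in YAML: its name, and indented under it one key for each argument. jog_arm: Moves the arm, as the interface text tells. Its arguments: {"type":"object","properties":{"increments":{"type":"array","items":{"type":"array"}},"grip":{"type":"number"}},"required":["increments"]}

```bash
mkdir -p pics; ls; cat > h.py <<'E'
import numpy as np,cv2
from rig import ctrl
from scipy.spatial.transform import Rotation as R
def snap(n,f):
    cal=ctrl.get_calibration(n)
    im,d=ctrl.capture(n); cv2.imwrite(f'pics/{f}.png',im[:,:,::-1]); np.savez(f'{f}.npz',im=im,d=d,T=cal['T'],c=[cal['vertical_fov'],cal['cx'],cal['cy'],cal['k1']])
    return im,d,cal
def cloud(d,cal):
    f=240/np.tan(np.radians(cal['vertical_fov'])/2)
    v,u=np.mgrid[0:480,0:640].astype(float)
    xd=(u-cal['cx'])/f; yd=(v-cal['cy'])/f
    x,y=xd.copy(),yd.copy()
    for _ in range(20):
        s=1+cal['k1']*(x*x+y*y); x=xd/s;y=yd/s
    P=np.stack([x*d,y*d,d],-1)
    T=np.array(cal['T']); W=P@T[:3,:3].T+T[:3,3]
    W[d<=0]=np.nan
    return W
def ob():
    o=ctrl.get_obs(); r=R.from_rotvec(o['orientation']).as_matrix()
    print('t',o['time'],'p',np.round(o['tool_pos'],4),'F',np.round(o['contact_force'],2),'g',o['gripper_width']);print(np.round(r,3)); print(np.round(o['joint_pos'],3))
    return o
E
python3 - <<'E'
from h import *
ob()
for n in ('side','top'):
    im,d,c=snap(n,n+'0'); W=cloud(d,c); np.save(n+'W.npy',W)
    print(n,np.round(c['T'],3).tolist(),c['vertical_fov'],c['k1'])
    for t in (['tray','rail','backstop'] if n=='side' else ['tray','rail','backstop','label_roll','scissors','tally_counter','steel_scoop','tie_tub','date_stamp']):
        for m in ctrl.masks_of(t,n)[:2]:
            k=m['pixels']; w=W[k]; 
            np.save(f'm_{n}_{t}.npy',k) if m['conf']>.5 else 0
            print(t,round(m['conf'],2),np.round(m['uv']),k.sum(),np.round(np.nanpercentile(w,[2,50,98],axis=0),3).tolist())
E
```

```text
pics
t 0.0 p [ 0.2765 -0.5596  0.252 ] F [-0.26  0.76 -0.4 ] g 0.08516556566808918
[[-0.001  0.443 -0.897]
 [ 0.002 -0.897 -0.443]
 [-1.    -0.002 -0.   ]]
[-1.224  0.218  1.615 -0.     1.311 -0.112]
side [[0.933, -0.192, 0.304, 0.061], [-0.359, -0.532, 0.767, -1.14], [0.014, -0.825, -0.565, 1.016], [0.0, 0.0, 0.0, 1.0]] 43.58877629282957 -0.08899267252856334
tray 0.75 [320. 208.] 1583 [[0.267, -0.478, 0.086], [0.555, 0.14, 0.144], [0.624, 0.236, 0.566]]
backstop 0.73 [376. 320.] 3682 [[0.471, -0.245, 0.003], [0.58, -0.186, 0.015], [0.696, -0.157, 0.086]]
backstop 0.49 [426. 339.] 556 [[0.635, -0.312, 0.012], [0.653, -0.293, 0.046], [0.676, -0.268, 0.101]]
top [[0.059, -0.976, 0.208, 0.287], [-0.998, -0.058, 0.013, 0.025], [-0.001, -0.208, -0.978, 1.346], [0.0, 0.0, 0.0, 1.0]] 53.61864020855574 -0.060243096563100604
tray 0.82 [277. 258.] 5789 [[0.39, 0.079, 0.031], [0.502, 0.155, 0.157], [0.623, 0.232, 0.194]]
rail 0.66 [441. 219.] 253 [[0.633, -0.299, 0.002], [0.648, -0.277, 0.082], [0.669, -0.26, 0.101]]
backstop 0.92 [409. 257.] 2315 [[0.418, -0.249, 0.0], [0.554, -0.198, 0.008], [0.698, -0.15, 0.088]]
label_roll 0.96 [494. 225.] 981 [[0.61, -0.483, 0.005], [0.652, -0.436, 0.051], [0.697, -0.394, 0.057]]
scissors 0.85 [151. 287.] 609 [[0.366, 0.511, -0.0], [0.428, 0.536, 0.007], [0.56, 0.581, 0.014]]
scissors 0.24 [494. 222.] 954 [[0.61, -0.482, 0.007], [0.652, -0.435, 0.051], [0.696, -0.394, 0.057]]
tally_counter 0.86 [473. 294.] 248 [[0.441, -0.412, 0.004], [0.462, -0.388, 0.022], [0.485, -0.37, 0.028]]
steel_scoop 0.61 [228. 263.] 952 [[0.429, 0.283, -0.001], [0.495, 0.318, 0.011], [0.616, 0.341, 0.034]]
tie_tub 0.7 [454. 275.] 480 [[0.481, -0.364, -0.001], [0.511, -0.336, 0.015], [0.54, -0.299, 0.048]]
tie_tub 0.27 [229. 264.] 932 [[0.429, 0.282, -0.001], [0.494, 0.317, 0.011], [0.616, 0.34, 0.034]]
date_stamp 0.52 [492. 225.] 973 [[0.61, -0.481, 0.003], [0.652, -0.435, 0.051], [0.696, -0.394, 0.057]]
```

View pics/side0.png

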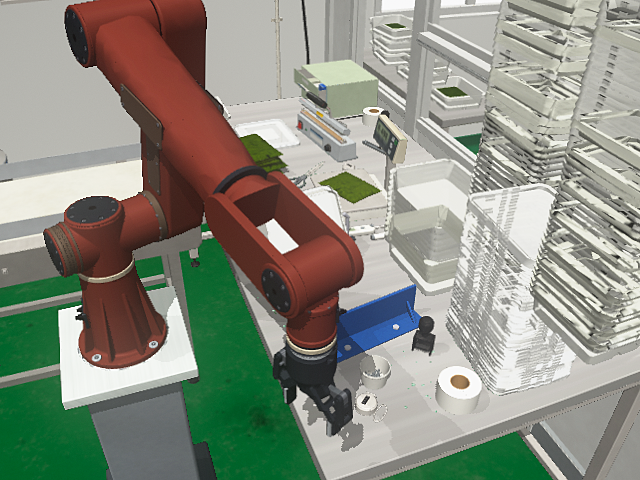

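View pics/top0.png

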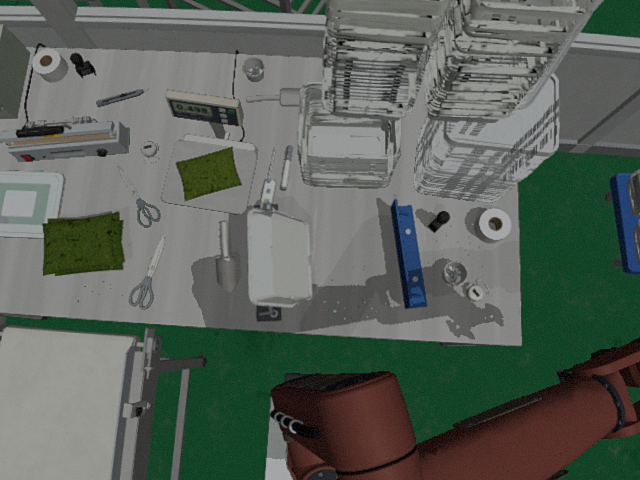

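The rail stands behind the tray (rail → backstop is about −y in the world). The tray is at (280,258) in the top picture and the backstop at (409,257). I'll fit the geometry next.

```bash
python3 - <<'E'
from h import *
W=np.load('topW.npy'); im=cv2.imread('pics/top0.png')
cv2.imwrite('pics/z0.png',cv2.resize(im[180:340,200:440],None,fx=3.3,fy=3.3,interpolation=cv2.INTER_CUBIC))
# backstop top edge: z>75mm
for n in('top','side'):
    Wn=np.load(n+'W.npy');k=np.load(f'm_{n}_backstop.npy'); w=Wn[k]
    t=w[(w[:,2]>.072)&(w[:,2]<.1)&(w[:,1]>-.26)]
    print(n,len(t))
    l=cv2.fitLine(t[:,:2].astype(np.float32),cv2.DIST_HUBER,0,.01,.01).ravel(); print('bs line',l, np.degrees(np.arctan2(l[1],l[0])))
    n_=np.array([-l[1],l[0]]); print('spread',np.percentile((t[:,:2]-l[2:])@n_,[1,10,50,90,99]), 'along',np.percentile((t[:,:2]-l[2:])@l[:2],[0.5,99.5])); print('top z',np.median(t[:,2]))
    ends=[l[2:]+l[:2]*a for a in np.percentile((t[:,:2]-l[2:])@l[:2],[.5,99.5])];print(ends)
# tray
k=np.load('m_top_tray.npy'); w=W[k]; w=w[np.isfinite(w[:,0])]
t=w[(w[:,2]>.155)]
for xs in np.arange(.38,.66,.02):
    s=w[abs(w[:,0]-xs)<.01]
    if len(s):
        i=np.argsort(-s[:,1])[:8]; print(round(xs,2),len(s),'maxy',np.median(s[i],0).round(3),'maxz',s[:,2].max().round(3),'miny',s[:,1].min().round(3))
# dark plate/rail remains: low points near tray
for (u,v) in [(268,313),(258,313),(278,313),(268,307),(268,318),(268,192),(268,180),(262,200)]:
    print((u,v),W[v,u].round(3))
E
```

```text
top 394
bs line [ 0.985184    0.17150058  0.58460796 -0.16850276] 9.875077
spread [-5.39681939e-03 -4.09023860e-03  1.00190552e-05  2.90261550e-03
  3.50987718e-03] along [-0.17854576  0.11025037]
top z 0.08423354331407762
[array([ 0.40870753, -0.19912346]), array([ 0.69322486, -0.14959476])]
side 472
bs line [ 0.98516566  0.1716059   0.6236943  -0.16859192] 9.881203
spread [-5.10419683e-03 -2.76130871e-03  6.50792292e-05  3.57405653e-03
  7.38044240e-03] along [-0.13894442  0.0748885 ]
top z 0.08226933108713719
[array([ 0.48681103, -0.1924356 ]), array([ 0.69747188, -0.15574061])]
0.38 133 maxy [0.387 0.205 0.171] maxz 0.173 miny 0.114
0.4 519 maxy [0.405 0.214 0.175] maxz 0.194 miny 0.076
0.42 483 maxy [0.42  0.218 0.175] maxz 0.199 miny 0.067
0.44 491 maxy [0.444 0.219 0.177] maxz 0.199 miny 0.067
0.46 480 maxy [0.459 0.224 0.175] maxz 0.197 miny 0.069
0.48 484 maxy [0.48  0.225 0.174] maxz 0.198 miny 0.073
0.5 471 maxy [0.5   0.227 0.175] maxz 0.197 miny 0.074
0.52 458 maxy [0.523 0.231 0.174] maxz 0.198 miny 0.081
0.54 466 maxy [0.543 0.234 0.175] maxz 0.199 miny 0.08
0.56 472 maxy [0.562 0.236 0.174] maxz 0.199 miny 0.08
0.58 462 maxy [ 0.583  0.268 -0.002] maxz 0.197 miny 0.082
0.6 453 maxy [0.598 0.269 0.003] maxz 0.198 miny 0.086
0.62 335 maxy [0.618 0.271 0.002] maxz 0.196 miny 0.087
0.64 34 maxy [0.632 0.226 0.145] maxz 0.157 miny 0.087
0.66 18 maxy [0.657 0.186 0.002] maxz 0.031 miny 0.098
(268, 313) [0.368 0.18  0.051]
(258, 313) [0.369 0.213 0.007]
(278, 313) [0.372 0.157 0.009]
(268, 307) [0.381 0.176 0.097]
(268, 318) [0.357 0.184 0.008]
(268, 192) [0.722 0.214 0.017]
(268, 180) [0.759 0.217 0.017]
(262, 200) [0.697 0.229 0.016]
```

View pics/z0.png

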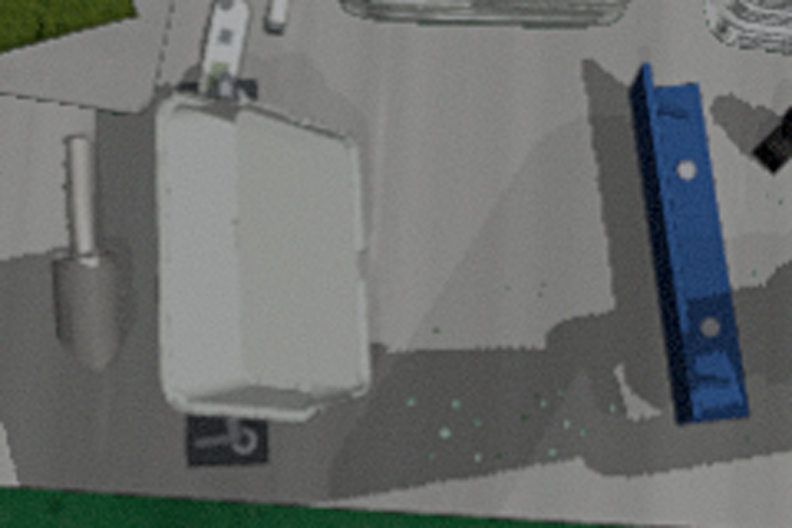

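Request:
jog_arm:
  increments:
    - [[-10,0,0],-0.125]
    - [[-10,0,0],-0.125]
    - [[-10,0,0],-0.125]
    - [[-10,0,0],-0.125]
    - [[-10,0,0],-0.125]

```text
time: 1.12
tool_pos: [0.276, -0.5583, 0.3009]
orientation: [1.557, 0.95, -1.555]
contact_force: [0.3, 0.2, -1.0]
gripper_width: 0.0853
```

```bash
cat > go.py <<'E'
import sys
from h import *
o=ob(); r=R.from_rotvec(o['orientation']).as_matrix()
print('yaw of tool y',np.degrees(np.arctan2(r[1,1],r[0,1])))
if len(sys.argv)>3:
    t=np.array(list(map(float,sys.argv[1:4]))); print('tool-frame delta mm',np.round(r.T@(t-o['tool_pos'])*1000,1))
E
python3 go.py .49 .31 .32
python3 - <<'E'
from h import *
W=np.load('topW.npy');k=np.load('m_top_backstop.npy');w=W[k];t=w[(w[:,2]>.076)&(w[:,1]>-.26)]
P=[]
for xs in np.arange(.42,.69,.015):
    s=t[abs(t[:,0]-xs)<.0075]
    if len(s)>4:
        i=np.argsort(-s[:,1])[:4]; P.append(s[i].mean(0))
P=np.array(P);print(P.round(4).tolist());p=np.polyfit(P[:,0],P[:,1],1);print(p,np.degrees(np.arctan(p[0])),np.polyval(p,.55))
W=np.load('topW.npy');k=np.load('m_top_tray.npy');w=W[k];t=w[(w[:,2]>.165)&(w[:,2]<.182)];P=[]
for xs in np.arange(.40,.58,.01):
    s=t[abs(t[:,0]-xs)<.005]; i=np.argsort(-s[:,1])[:6]; P.append(s[i].mean(0))
P=np.array(P);p=np.polyfit(P[:,0],P[:,1],1);print('tray edge',p,np.degrees(np.arctan(p[0])),np.polyval(p,.51))
E
```

```text
t 1.1167 p [ 0.276  -0.5583  0.3009] F [ 0.27  0.18 -0.99] g 0.08525398638995722
[[-0.003  0.887 -0.463]
 [ 0.007 -0.463 -0.887]
 [-1.    -0.006 -0.005]]
[-1.224  0.183  1.563  0.     1.403 -0.743]
yaw of tool y -27.55472893102785
tool-frame delta mm [ -13.2 -212.1 -868.9]
[[0.4209, -0.194, 0.0833], [0.4377, -0.1907, 0.0806], [0.4546, -0.1885, 0.0836], [0.4683, -0.1857, 0.0859], [0.4821, -0.1832, 0.0828], [0.496, -0.1813, 0.0802], [0.5128, -0.1786, 0.0816], [0.5295, -0.1759, 0.0833], [0.5416, -0.1734, 0.0843], [0.558, -0.1708, 0.081], [0.5724, -0.1683, 0.0816], [0.5869, -0.1651, 0.0819], [0.6031, -0.163, 0.084], [0.6194, -0.1606, 0.0834], [0.63, -0.1581, 0.0802], [0.6486, -0.1549, 0.0797], [0.6628, -0.1534, 0.0872], [0.6796, -0.1497, 0.0858]]
[ 0.17013459 -0.26555672] 9.655539893252708 -0.17198269374462327
tray edge [0.1334467  0.16032349] 7.601025064969294 0.22838130185329994
```

Request:
jog_arm:
  increments:
    - [[-4,0,-10],-0.125]
    - [[-4,0,-20],-0.125]
    - [[-4,0,-20],-0.125]
    - [[-4,0,-20],-0.125]
    - [[-4,0,-20],-0.118]

```text
time: 1.53
tool_pos: [0.294, -0.4734, 0.3246]
orientation: [1.103, 1.275, -1.103]
contact_force: [0.4, -0.5, 0.4]
gripper_width: 0.0855
```

```bash
python3 go.py .49 .31 .32
```

```text
t 1.5333 p [ 0.294  -0.4734  0.3246] F [ 0.43 -0.53  0.39] g 0.0855117181752902
[[-0.001  0.99   0.143]
 [ 0.001  0.143 -0.99 ]
 [-1.    -0.001 -0.001]]
[-1.141  0.023  1.694 -0.     1.426 -1.284]
yaw of tool y 8.201445639853691
tool-frame delta mm [   5.2  305.7 -747.4]
```

Request:
jog_arm:
  increments:
    - [[0,26,-26],0]
    - [[0,30,-28],0]
    - [[0,30,-28],0]
    - [[0,30,-28],0]
    - [[0,30,-28],0]

```text
time: 1.95
tool_pos: [0.4178, -0.3138, 0.3271]
orientation: [1.104, 1.266, -1.11]
contact_force: [1.7, 0.1, -0.7]
gripper_width: 0.0852
```

Request:
jog_arm:
  increments:
    - [[0,16,-36],0]
    - [[0,16,-36],0]
    - [[0,16,-36],0]
    - [[0,16,-36],0]
    - [[0,16,-36],0]

```text
time: 2.37
tool_pos: [0.4764, -0.116, 0.3276]
orientation: [1.105, 1.26, -1.108]
contact_force: [0.5, -0.3, -0.1]
gripper_width: 0.0856
```

```bash
python3 go.py .49 .31 .32
```

```text
t 2.3667 p [ 0.4764 -0.116   0.3276] F [ 0.48 -0.33 -0.07] g 0.08556860487363771
[[ 0.007  0.991  0.136]
 [-0.008  0.136 -0.991]
 [-1.     0.005  0.009]]
[-0.379 -0.136  1.84  -0.005  1.429 -0.515]
yaw of tool y 7.813886365528174
tool-frame delta mm [   4.1   71.3 -420.3]
```

Request:
jog_arm:
  increments:
    - [[0,16,-38],0]
    - [[0,16,-38],0]
    - [[0,16,-38],0]
    - [[0,16,-38],0]
    - [[0,14,-38],0]

```text
time: 2.78
tool_pos: [0.5271, 0.0862, 0.3283]
orientation: [1.107, 1.254, -1.105]
contact_force: [0.7, -0.5, 0.6]
gripper_width: 0.0854
```

Request:
jog_arm:
  increments:
    - [[0,0,-41],0]
    - [[0,0,-41],0]
    - [[0,0,-41],0]
    - [[0,0,-41],0]
    - [[0,0,-41],0]

```text
time: 3.2
tool_pos: [0.5002, 0.2928, 0.3272]
orientation: [1.109, 1.251, -1.101]
contact_force: [1.1, -0.6, 0.8]
gripper_width: 0.0854
```

```bash
python3 go.py .50 .315 .31
```

```text
t 3.2 p [0.5002 0.2928 0.3272] F [ 1.09 -0.59  0.84] g 0.085413151481528
[[ 0.018  0.991  0.136]
 [-0.009  0.136 -0.991]
 [-1.     0.016  0.011]]
[ 0.416  0.063  1.647 -0.015  1.419  0.282]
yaw of tool y 7.80224520005444
tool-frame delta mm [ 17.    2.5 -22.2]
```

Request:
jog_arm:
  increments:
    - [[0,3,-22],0]
    - [[38,0,0],0]
    - [[38,0,0],0]
    - [[38,0,0],0]
    - [[25,0,0],0]

```text
time: 3.62
tool_pos: [0.5064, 0.331, 0.1962]
orientation: [1.12, 1.251, -1.066]
contact_force: [0.1, -0.6, -1.4]
gripper_width: 0.0854
```

```bash
python3 go.py .50 .25 .170; python3 - <<'E'
from h import *
snap('top','top1');im,d,c=snap('side','side1')
E
```

```text
t 3.6167 p [0.5064 0.331  0.1962] F [ 0.08 -0.6  -1.35] g 0.08540918305183792
[[ 0.04   0.988  0.15 ]
 [ 0.008  0.15  -0.989]
 [-0.999  0.04  -0.002]]
[ 0.468  0.207  1.737 -0.012  1.158  0.322]
yaw of tool y 8.63688411105918
tool-frame delta mm [ 25.3 -19.6  79.2]
```

View pics/side1.png

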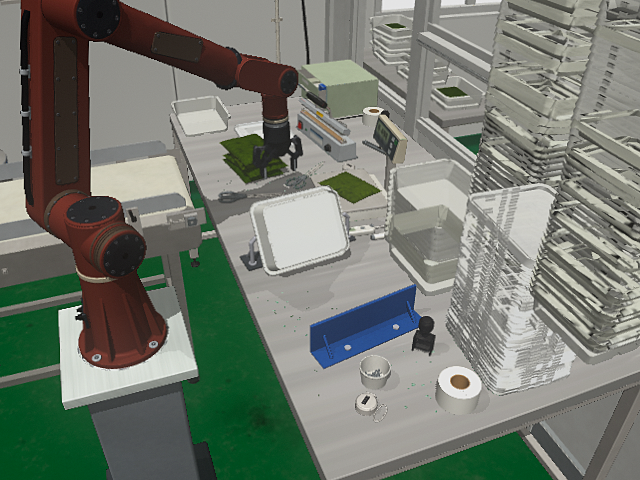

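View pics/top1.png

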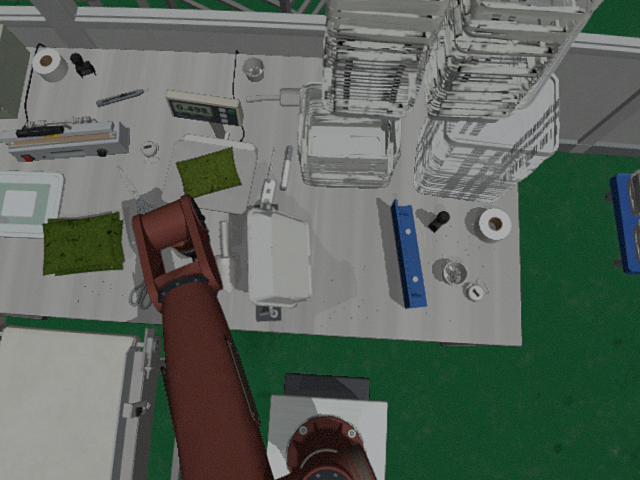

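Request:
jog_arm:
  increments:
    - [[26,-10,15],0]
    - [[0,-8,15],0]
    - [[0,0,10],0]
    - [[0,0,10],0]
    - [[0,0,0],0]

```text
time: 4.13
tool_pos: [0.4996, 0.2777, 0.1742]
orientation: [1.122, 1.249, -1.063]
contact_force: [-0.3, 0.3, -0.3]
gripper_width: 0.0852
```

```bash
python3 go.py .50 .23 .170
```

```text
t 4.1333 p [0.4996 0.2777 0.1742] F [-0.29  0.27 -0.33] g 0.08523593982017577
[[ 0.043  0.988  0.151]
 [ 0.009  0.15  -0.989]
 [-0.999  0.044 -0.002]]
[ 0.389  0.161  1.836 -0.009  1.101  0.241]
yaw of tool y 8.658233108117372
tool-frame delta mm [ 3.7 -7.  47.2]
```

Request:
jog_arm:
  increments:
    - [[8,-3,10],0]
    - [[0,0,10],0]
    - [[0,0,8],0]
    - [[0,0,6],0]
    - [[0,0,6],0]

```text
time: 4.55
tool_pos: [0.5082, 0.2363, 0.1715]
orientation: [1.13, 1.243, -1.054]
contact_force: [0.6, 1.0, 0.2]
gripper_width: 0.0856
```

Request:
jog_arm:
  increments:
    - [[0,0,6],0]
    - [[0,0,6],0]
    - [[0,0,6],0]
    - [[0,0,6],0]
    - [[0,0,6],0]

```text
time: 4.97
tool_pos: [0.5136, 0.2034, 0.1717]
orientation: [1.131, 1.243, -1.053]
contact_force: [-0.2, 0.0, -0.0]
gripper_width: 0.0857
```

```bash
python3 go.py .50 .23 .170; python3 - <<'E'
from h import *
im,d,c=snap('side','side2')
cv2.imwrite('pics/side2z.png',cv2.resize(im[80:340,180:500,::-1],None,fx=2.2,fy=2.2))
E
```

```text
t 4.9667 p [0.5136 0.2034 0.1717] F [-0.17  0.01 -0.02] g 0.08569983628938874
[[ 0.055  0.987  0.15 ]
 [ 0.014  0.149 -0.989]
 [-0.998  0.056 -0.006]]
[0.25  0.117 1.892 0.    1.076 0.1  ]
yaw of tool y 8.607257949759969
tool-frame delta mm [  1.3  -9.5 -28.3]
```

View pics/side2z.png

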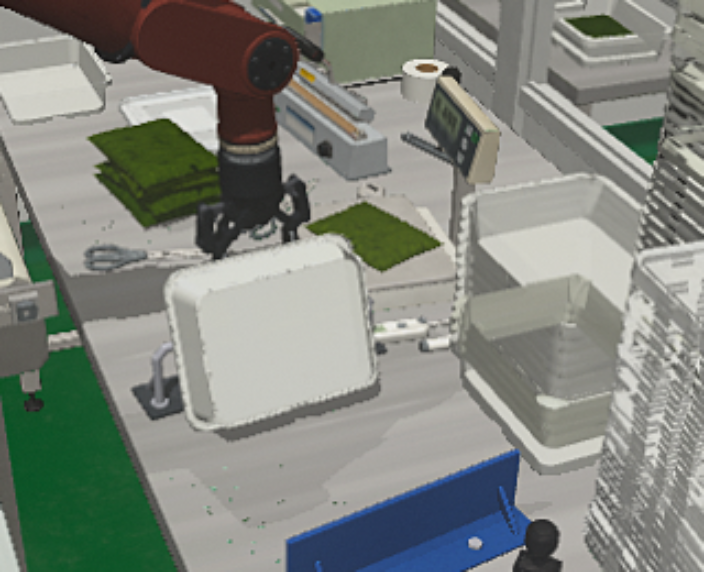

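Request:
jog_arm:
  increments:
    - [[-3,0,6],0]
    - [[-3,0,6],0]
    - [[-3,0,6],0]
    - [[-3,0,6],0]
    - [[-2,0,6],0]

```text
time: 5.43
tool_pos: [0.5172, 0.1703, 0.1861]
orientation: [1.129, 1.244, -1.054]
contact_force: [0.3, 0.7, -0.1]
gripper_width: 0.0855
```

Request:
jog_arm:
  increments:
    - [[-1,0,6],0]
    - [[0,0,6],0]
    - [[0,0,6],0]
    - [[0,0,6],0]
    - [[0,0,6],0]

```text
time: 5.85
tool_pos: [0.5228, 0.1373, 0.1885]
orientation: [1.131, 1.242, -1.052]
contact_force: [-0.6, -0.4, -0.3]
gripper_width: 0.0855
```

```bash
python3 go.py .50 .23 .170; python3 - <<'E'
from h import *
im,d,c=snap('side','side3')
cv2.imwrite('pics/side3z.png',cv2.resize(im[80:340,180:500,::-1],None,fx=2.2,fy=2.2))
E
```

```text
t 5.85 p [0.5228 0.1373 0.1885] F [-0.65 -0.43 -0.29] g 0.08547386859828758
[[ 0.056  0.987  0.15 ]
 [ 0.013  0.15  -0.989]
 [-0.998  0.057 -0.005]]
[ 0.124  0.07   1.908  0.007  1.107 -0.03 ]
yaw of tool y 8.634967451759973
tool-frame delta mm [ 18.4  -9.7 -95. ]
```

View pics/side3z.png

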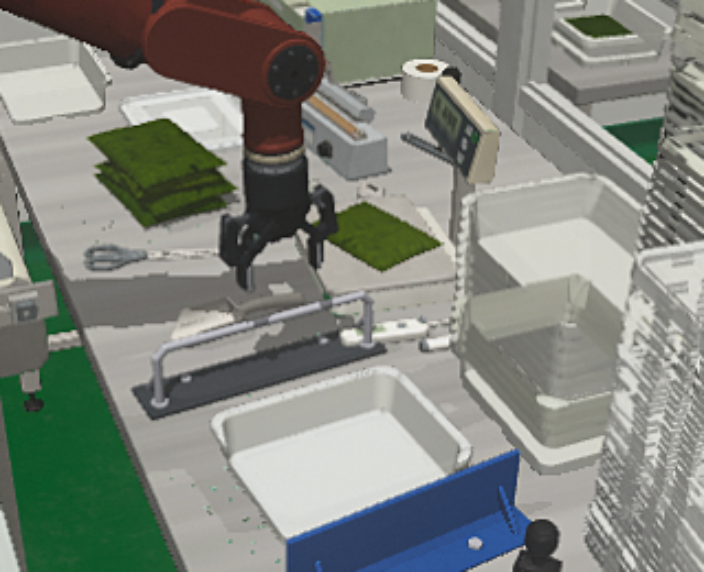

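The tray has tipped onto its base, open side up. It lies between the rail and the backstop in the side picture. I'll measure its pose now.

```bash
cat > tr.py <<'E'
import sys
from h import *
tag=sys.argv[1]
for n in ('top','side'):
    im,d,c=snap(n,n+tag); W=cloud(d,c)
    ms=ctrl.masks_of('tray',n)
    for m in ms[:2]:
        k=m['pixels']; w=W[k]; w=w[np.isfinite(w[:,0])]; print(n,round(m['conf'],2),np.round(m['uv']),len(w))
        t=w[(w[:,2]>.056)&(w[:,2]<.075)]
        if len(t)<100: continue
        (cc,sz,an)=cv2.minAreaRect(t[:,:2].astype(np.float32)); print('rim rect c',np.round(cc,3),'size',np.round(sz,3),'ang',round(an,2),'z',np.median(t[:,2]).round(3))
        for lo,hi,nm in ((.45,.62,''),):
            P=[];Q=[]
            for xs in np.arange(lo,hi,.01):
                s=t[abs(t[:,0]-xs)<.005]
                if len(s)>3: P.append([xs,np.sort(s[:,1])[-2:].mean()]);Q.append([xs,np.sort(s[:,1])[:2].mean()])
            P=np.array(P);Q=np.array(Q)
            for nm,A in(('railside',P),('bsside',Q)):
                p=np.polyfit(A[:,0],A[:,1],1); rr=A[:,1]-np.polyval(p,A[:,0]); g=abs(rr)<.006
                p=np.polyfit(A[g,0],A[g,1],1); print(nm,'ang',np.degrees(np.arctan(p[0])).round(2),'y@.53',np.polyval(p,.53).round(4),g.sum(),'of',len(g),'res',np.abs(A[g,1]-np.polyval(p,A[g,0])).max().round(4))
E
python3 tr.py 4
```

```text
top 0.65 [352. 258.] 6743
rim rect c [ 0.533 -0.034] size [0.256 0.206] ang 6.25 z 0.066
railside ang 5.97 y@.53 0.068 17 of 17 res 0.0013
bsside ang 6.21 y@.53 -0.1363 17 of 17 res 0.0013
side 0.64 [330. 284.] 5694
rim rect c [ 0.533 -0.039] size [0.262 0.213] ang 6.15 z 0.065
railside ang 6.47 y@.53 0.0639 17 of 17 res 0.0032
bsside ang 6.7 y@.53 -0.1423 17 of 17 res 0.0016
```

View pics/top4.png

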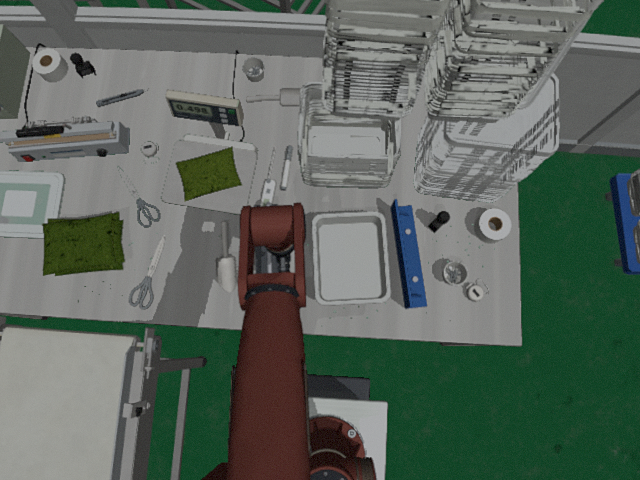

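```bash
python3 go.py .513 .115 .058
```

```text
t 6.1 p [0.5227 0.138  0.1884] F [-0.66 -0.44 -0.21] g 0.08532390140914767
[[ 0.056  0.987  0.15 ]
 [ 0.014  0.15  -0.989]
 [-0.998  0.057 -0.005]]
[ 0.125  0.071  1.908  0.007  1.107 -0.029]
yaw of tool y 8.623277334198503
tool-frame delta mm [129.3 -20.4  22. ]
```

Request:
jog_arm:
  increments:
    - [[18,-8,12],-0.018]
    - [[32,-8,10],0]
    - [[32,-3,0],0]
    - [[30,0,0],0]
    - [[15,0,0],0]

```text
time: 6.52
tool_pos: [0.5222, 0.1171, 0.0643]
orientation: [1.123, 1.238, -1.022]
contact_force: [-1.5, 0.6, 0.2]
gripper_width: 0.0854
```

```bash
python3 go.py .513 .115 .058; python3 - <<'E'
from h import *
im,d,c=snap('side','side5')
cv2.imwrite('pics/side5z.png',cv2.resize(im[80:340,180:500,::-1],None,fx=2.2,fy=2.2))
E
```

```text
t 6.5167 p [0.5222 0.1171 0.0643] F [-1.49  0.59  0.24] g 0.08543653756538142
[[ 0.074  0.982  0.172]
 [ 0.017  0.172 -0.985]
 [-0.997  0.076 -0.004]]
[ 0.084  0.235  1.996  0.014  0.835 -0.098]
yaw of tool y 9.904188361974239
tool-frame delta mm [ 5.6 -9.9  0.5]
```

View pics/side5z.png

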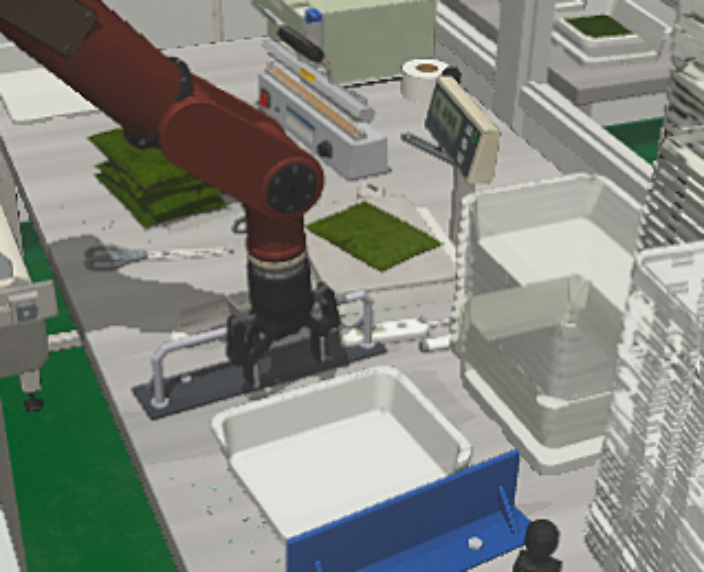

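Request:
jog_arm:
  increments:
    - [[6,-5,8],0]
    - [[0,-2,8],0]
    - [[0,0,6],0]
    - [[0,0,5],0]
    - [[0,0,4],0]

```text
time: 6.98
tool_pos: [0.5198, 0.0839, 0.0564]
orientation: [1.12, 1.242, -1.022]
contact_force: [0.6, 0.1, 0.3]
gripper_width: 0.0854
```

Request:
jog_arm:
  increments:
    - [[0,0,4],0]
    - [[0,0,4],0]
    - [[0,0,4],0]
    - [[0,0,4],0]
    - [[0,0,4],0]

```text
time: 7.4
tool_pos: [0.5271, 0.0616, 0.0605]
orientation: [1.125, 1.235, -1.018]
contact_force: [0.5, 1.2, -0.8]
gripper_width: 0.0851
```

```bash
python3 go.py .513 .115 .058; python3 tr.py 6
```

```text
t 7.4 p [0.5271 0.0616 0.0605] F [ 0.54  1.16 -0.83] g 0.08511657922909714
[[ 0.079  0.982  0.174]
 [ 0.017  0.173 -0.985]
 [-0.997  0.081 -0.003]]
[-0.026  0.232  2.01   0.026  0.822 -0.218]
yaw of tool y 9.97799480608339
tool-frame delta mm [  2.3  -4.8 -55. ]
top 0.57 [365. 256.] 5332
rim rect c [ 0.54  -0.052] size [0.256 0.205] ang 7.62 z 0.065
railside ang 10.01 y@.53 -0.1461 2 of 17 res 0.0
bsside ang 8.32 y@.53 -0.1542 17 of 17 res 0.0015
side 0.79 [332. 283.] 5353
rim rect c [ 0.538 -0.054] size [0.26  0.211] ang 8.69 z 0.066
railside ang 7.65 y@.53 0.0475 17 of 17 res 0.0026
bsside ang 8.71 y@.53 -0.1593 17 of 17 res 0.0016
```

Request:
jog_arm:
  increments:
    - [[0,0,3],0]
    - [[0,0,3],0]
    - [[0,0,3],0]
    - [[0,0,3],0]
    - [[0,0,3],0]

```text
time: 8.02
tool_pos: [0.5288, 0.0475, 0.0598]
orientation: [1.124, 1.238, -1.018]
contact_force: [-0.6, 1.5, 0.1]
gripper_width: 0.0854
```

```bash
python3 go.py .513 .115 .058; python3 tr.py 7
```

```text
t 8.0167 p [0.5288 0.0475 0.0598] F [-0.57  1.45  0.08] g 0.085412744107259
[[ 0.077  0.982  0.175]
 [ 0.019  0.174 -0.985]
 [-0.997  0.079 -0.005]]
[-0.055  0.235  2.008  0.031  0.824 -0.25 ]
yaw of tool y 10.044184277984057
tool-frame delta mm [  1.8  -3.9 -69.2]
top 0.68 [370. 255.] 5268
rim rect c [ 0.544 -0.065] size [0.256 0.203] ang 9.61 z 0.065
railside ang 3.59 y@.53 -0.1495 3 of 17 res 0.0003
bsside ang 9.02 y@.53 -0.1681 17 of 17 res 0.0027
side 0.84 [338. 288.] 5053
rim rect c [ 0.542 -0.058] size [0.259 0.2  ] ang 9.62 z 0.066
railside ang 8.92 y@.53 0.0335 17 of 17 res 0.0025
bsside ang 9.98 y@.53 0.0204 7 of 17 res 0.0024
```

Request:
jog_arm:
  increments:
    - [[0,0,2.5],0]
    - [[0,0,2.5],0]

```text
time: 8.38
tool_pos: [0.5296, 0.0427, 0.0597]
orientation: [1.124, 1.239, -1.018]
contact_force: [0.3, 1.0, 0.6]
gripper_width: 0.0852
```

Request:
jog_arm:
  increments:
    - [[0,0,2],0]
    - [[0,0,2],0]

```text
time: 8.55
tool_pos: [0.5312, 0.0418, 0.06]
orientation: [1.135, 1.239, -1.016]
contact_force: [-0.7, 8.5, -0.1]
gripper_width: 0.0854
```

Request:
jog_arm:
  increments:
    - [[0,0,2],0]
    - [[0,0,2],0]

```text
time: 8.72
tool_pos: [0.5312, 0.0418, 0.06]
orientation: [1.143, 1.245, -1.015]
contact_force: [-1.2, 7.8, 2.0]
gripper_width: 0.0856
```

```bash
python3 go.py; python3 tr.py 8; python3 - <<'E'
import cv2
im=cv2.imread('pics/top8.png');cv2.imwrite('pics/top8z.png',cv2.resize(im[180:330,290:450],None,fx=4,fy=4,interpolation=cv2.INTER_CUBIC))
E
```

```text
t 8.7167 p [0.5312 0.0418 0.06  ] F [-1.22  7.75  2.04] g 0.0856237640381283
[[ 0.077  0.983  0.167]
 [ 0.035  0.165 -0.986]
 [-0.996  0.082 -0.022]]
[-0.075  0.237  2.004  0.055  0.827 -0.278]
yaw of tool y 9.517644864951409
top 0.59 [372. 254.] 4942
rim rect c [ 0.547 -0.069] size [0.256 0.204] ang 9.85 z 0.065
railside ang 12.62 y@.53 -0.1662 4 of 17 res 0.0007
bsside ang 9.35 y@.53 -0.1739 17 of 17 res 0.0022
side 0.89 [336. 287.] 5127
rim rect c [ 0.543 -0.058] size [0.26  0.198] ang 10.2 z 0.065
railside ang 8.7 y@.53 0.0305 17 of 17 res 0.0047
bsside ang 9.67 y@.53 0.0147 7 of 17 res 0.003
```

View pics/top8z.png

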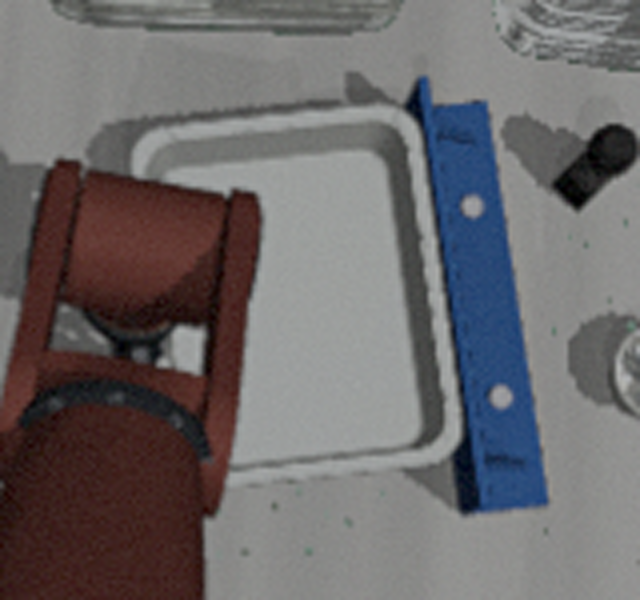

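Request:
jog_arm:
  increments:
    - [[0,0,-4],0]
    - [[0,0,-10],0]
    - [[0,0,-15],0]
    - [[0,0,-20],0]
    - [[0,0,-8],0]

```text
time: 9.33
tool_pos: [0.522, 0.099, 0.0614]
orientation: [1.143, 1.241, -1.016]
contact_force: [-1.2, 0.2, -1.0]
gripper_width: 0.0856
```

Request:
jog_arm:
  increments:
    - [[-25,0,0],0]
    - [[-35,0,0],0]
    - [[-35,0,0],0]
    - [[-35,0,0],0]
    - [[-35,0,0],0]

```text
time: 9.75
tool_pos: [0.4998, 0.0957, 0.2196]
orientation: [1.125, 1.262, -1.032]
contact_force: [0.9, -0.9, -1.0]
gripper_width: 0.0851
```

Request:
jog_arm:
  increments:
    - [[0,0,-35],0]
    - [[0,0,-35],0]
    - [[0,0,-35],0]
    - [[0,0,-35],0]
    - [[0,0,0],0]

```text
time: 10.17
tool_pos: [0.4843, 0.2367, 0.2375]
orientation: [1.143, 1.235, -1.016]
contact_force: [-0.3, -0.9, 1.0]
gripper_width: 0.0854
```

```bash
python3 go.py; python3 tr.py 9; python3 - <<'E'
from h import *
im=cv2.imread('pics/top9.png');cv2.imwrite('pics/top9z.png',cv2.resize(im[180:330,200:450],None,fx=3.2,fy=3.2,interpolation=cv2.INTER_CUBIC))
im=cv2.imread('pics/side9.png');cv2.imwrite('pics/side9z.png',cv2.resize(im[180:440,180:500],None,fx=2.3,fy=2.3,interpolation=cv2.INTER_CUBIC))
z=np.load('top9.npz');c=z['c'];W=cloud(z['d'],dict(vertical_fov=c[0],cx=c[1],cy=c[2],k1=c[3],T=z['T']))
k=ctrl.masks_of('tray','top')[0]['pixels'];w=W[k];t=w[(w[:,2]>.058)&(w[:,2]<.074)]
P=[]
for xs in np.arange(.45,.65,.01):
    s=t[abs(t[:,0]-xs)<.005]
    if len(s)>3: P.append([xs,np.sort(s[:,1])[1]])
P=np.array(P); print('gap to face mm',np.round((P[:,1]-(.17013*P[:,0]-.26556))*1000,1))
E
```

```text
t 10.1667 p [0.4843 0.2367 0.2375] F [-0.25 -0.93  1.01] g 0.08540770635093688
[[ 0.083  0.983  0.164]
 [ 0.029  0.162 -0.986]
 [-0.996  0.087 -0.015]]
[ 3.240e-01 -5.000e-03  1.888e+00  1.000e-03  1.170e+00  1.600e-01]
yaw of tool y 9.337822825682737
top 0.75 [364. 254.] 6732
rim rect c [ 0.547 -0.069] size [0.256 0.207] ang 9.42 z 0.066
railside ang 9.4 y@.53 0.0322 17 of 17 res 0.0012
bsside ang 9.01 y@.53 -0.1741 17 of 17 res 0.0027
side 0.57 [337. 287.] 4997
rim rect c [ 0.544 -0.061] size [0.259 0.19 ] ang 9.34 z 0.066
railside ang 9.54 y@.53 0.0297 17 of 17 res 0.0026
bsside ang 7.08 y@.53 0.0162 3 of 17 res 0.0012
gap to face mm [ 5.3  3.5  1.9  0.4  1.9  0.2  1.3  0.1  1.7 -0.2  1.7  2.6  1.3  2.4
  1.3  2.3  0.8  1.9  0.5 -0.2]
```

View pics/top9z.png

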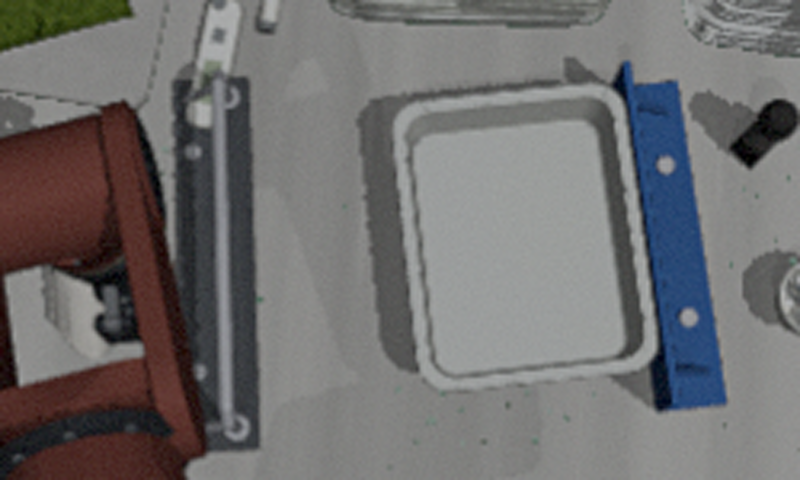

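View pics/side9z.png

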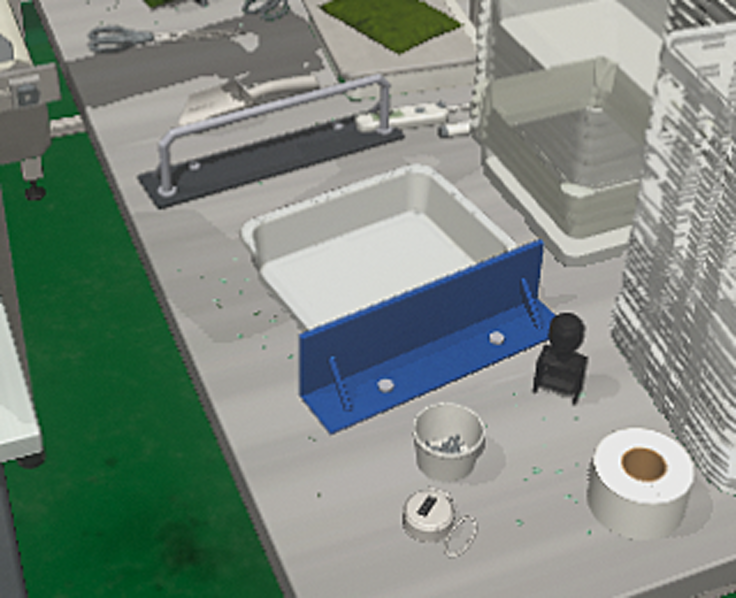

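```bash
python3 - <<'E'
from h import *
for t in ['label_roll','scissors','tally_counter','tie_tub','date_stamp']:
    a=ctrl.search_frame(t,'top'); print(t,[(round(m['conf'],2),np.round(m['uv'])) for m in a[:1]])
o=ob(); print(np.abs(o['qd']).max()); print(ctrl.sign_off())
E
```

```text
label_roll [(0.78, array([494., 225.]))]
scissors [(0.61, array([151., 285.]))]
tally_counter [(0.63, array([474., 291.]))]
tie_tub [(0.87, array([453., 276.]))]
date_stamp [(0.53, array([439., 218.]))]
t 10.6667 p [0.4853 0.2308 0.2362] F [ 0.46 -0.7  -0.4 ] g 0.08571741294552564
[[ 0.081  0.984  0.157]
 [ 0.025  0.156 -0.988]
 [-0.996  0.084 -0.012]]
[ 3.140e-01 -5.000e-03  1.891e+00 -1.000e-03  1.171e+00  1.570e-01]
0.005923942634740915
the job is handed in; nothing more can be done
None
```

The tray is tipped onto its base, open side up, with its long side flush against the blue backstop, and I handed the job in at about 10.7 s. I pushed only, with the open fingers. I read the force after each move, and the highest reading was about 8.5 N, as the tray met the backstop.

**Flush:** the last top picture shows the tray at 9.4° against the backstop's 9.65°. The gap along the side is 0–2.6 mm, about the calibration error. Two readings near the rounded corner gave 3.5 and 5.3 mm. The side camera could not check this, because the plate hides that edge from it.

**Position along the backstop:** the tray's centre sits about 13 mm off the backstop's middle, towards the far end. The whole tray is still within the plate's length. I left it, because a sideways push could have spoiled the flush fit.

**Surroundings:** the roll, scissors, counter and tub were found within 3 pixels of where they started, and the stamp looks unmoved in the pictures. In the last top picture the arm partly hides the scoop. The side picture shows it lying behind the rail, but I did not measure its position again. The robot was clear of everything and almost still at hand-in.

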